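# Seat the keyed hub on the mixer drive

### The job

Two bench mixer drives stand side by side, each with a keyed steel hub on its upright spindle. One hub is already home; the other rides high because its two tabs rest on the drive plate instead of in the slot (keyway). Turn the high hub on its spindle until its tabs drop into the slot and it sits fully home, flat on the plate, then let go; leave the other hub where it is.

Things in the scene. Friction and masses are not known exactly. Their poses are not given: they have to be found in the camera images.
- hub: High-riding steel hub, about 0.27 kg, loose. Round flange 72 mm across, 8 thick; on it a grip bar 64 long (x), 36 wide (y), 30 high; round bore 20 across (z, up). Below the flange at +x and -x, in line with the bar: tabs 14 wide (y), 12 deep, 20 to 32 from the axis. Origin: on the axis at the flange's underside; riding, it is 12 above the plate's top, home level with it. Same after half a turn.
- drive: Fixed mixer drive under that hub: white housing 190 x 150 mm, 66 high; on it a 110 mm square metal plate, its top 86 above the bench. A slot 28 wide, 14 deep, open-ended, crosses the plate's middle along the drive's x; tabs have 7 mm spare each side (10 degrees off is fine). A fixed spindle 16 across stands centrally, tip 56 above the plate. Origin: spindle axis at bench height; z up.
- hub_home: The other hub, same shape, size and origin (underside of the flange), already home with its tabs in the slot of a second, identical drive. Leave it alone.
Things that resemble listed ones, but are neither listed nor needed, are in the scene too. Leave any brown or red look-alike of the hub alone.

How it is judged:
By the outcome, as a careful person would: the job done as asked, in the order asked, and still so for the second after the job is handed in, with the robot touching nothing.
It also fails if it takes over 29 s, if anything falls off the work surface, if the arm or the gripper's body presses on something with over 40 N, if the wrist force passes 120 N, or if a joint passes its speed limit or range.

### The arm

A 6-joint arm with a two-finger parallel gripper is mounted at the origin on the work surface. World frame = base frame: x ahead of the robot, y to its left, z up, the work surface at z = 0. Lengths are in mm, angles in rad, forces in N, time in s.
With the tool pointing down it reaches from about 325 to 900 mm from the base axis. Payload 3.5 kg.
Tool frame: the origin (TCP) lies at the very end of the fingers, on their centre line; the grasp point (between the pads) lies 19 mm behind it; z points along the fingers, y is the line along which they close (so a half turn about z gives the same grasp; the last joint's range is limited). The gripper opens to 85 mm and grips with 20 to 120 N. Pads are 22 mm wide; open, the fingers measure 114 mm over their backs; the gripper's body (76 mm by 85 mm) begins 54 mm behind the grasp point. The pads swing forward as they close: fully open they stand 13 mm farther back than shut.
Start: joints at [1.212, 0.276, -0.026, 1.268, 0, 1.467], TCP at [158.144, 604.659, 231.313] pointing down, gripper open.
Joint ranges: [-3.12, 3.12], [-0.85, 1.88], [-1.08, 1.24], [-1.95, 2.15], [-1.57, 1.53], [-3.14, 3.14]. Speed limits (rad/s): [2.57, 2.57, 3.14, 3.14, 3.14, 3.14].

### API

Orientations are given as a unit quaternion [x, y, z, w].
In Python, from rig import robot gives the robot as it stands.
- The arm moves only by the tool send_rows, never from a script. Its argument "increments" is a list of rows, each an object of numbers: "dx", "dy", "dz": the shift along the tool's x, y, z in units of 30 mm (1.0 is 30 mm); "rx", "ry", "rz": the turn, a rotation vector about the tool's x, y, z in units of 8 degrees (1.0 is 8 degrees); "hand": the finger opening in mm, from 0 to 85.4. A call has 1 to 5 rows; each row is the pose to reach, as a shift and turn from the pose commanded when the call began, along the tool's axes at that moment; what a row does not reach only later rows make up. A row lasts 1/10 s, in which the tool goes at most 50 mm and 8.59 degrees, less where a joint would pass 70% of its speed; a pose out of reach is approached as far as the arm can. A call with a gripper value outside its range is refused whole. The fingers move at their own pace and stop on an object; "force" is the grip in N (left out, the last holds). Time passes only in rows, so rows that repeat a pose let the fingers close. It gives the time, the measured TCP pose, the force, the opening and the grip force at its end, in the units of the state.
- robot.state(): the state, without advancing time (a new reading comes with each control period).
- robot.snapshot(name): name is "side" or "top"; returns the picture (480x640x3 uint8, red, green, blue); there is no depth.
- robot.calibration(name): a dict with "fov_y" (degrees; the focal length in pixels is half the picture's height over the tangent of half this angle, whatever the lens; pixels are square), "cx", "cy" (the principal point, pixels), "camera_from_world" (4x4, takes a point from world to camera coordinates). Camera axes: x right, y down, z forward; pixel columns grow to the right and rows downward; lengths in mm; the calibration is good to about 2 mm. A picture is of the moment at which its call begins. calibration takes no time and is no camera call.
- robot.job_done(): hands the job in; it is judged then, once.
Trained networks look in the newest picture that a camera, given by its name, has taken for a name from the list of things; names that differ only in an ending like _2 or _b are one class to them, and where a whole thing is asked for, a point or a joint stands for the part that bears it (a point fixed in the world has none). Each returns a list of dicts, best first, with "p" (0 to 1); they miss things now and then, are a little off and sometimes report something else, mostly with a low value. They report only what shows in the picture. A call takes as long as a camera call. They do not tell look-alikes from the thing itself.
- robot.look_for(camera, name): "position" ([x, y, z] in mm, in world coordinates, good to about 4 mm: the middle of the surface that is visible of it).
- robot.trace(camera, name): "region" (480x640 bool, what is visible of it).
The state is a dict: "time": time; "q": joint angles; "joint_vel": joint speeds; "effort": joint torques, N m; "eef_pos": TCP position; "eef_rot": TCP orientation; "ft_force": force on the tool from outside, world axes, zero at the start; "ft_torque": the same for the moment, N m; "opening": opening from 0.0 (shut) to 1.0 (fully open); "grip_force": force on a finger pad.
Only numpy, scipy, OpenCV 4.12 (cv2) and the standard library are available. Lean on these libraries where they do the work, as an engineer would, in place of code of your own. Each camera call takes 0.05 s, during which the arm holds its last target. There are 200 camera calls.

## Working session

There is one attempt and no reset: what is moved stays moved. The work goes in short steps, Python scripts to look and compute and a tool call to move; the robot and the scene stay as the last step left them, time stands still between calls to the robot, and variables do not carry over. Pictures are saved under pics/ and viewed, at most 10 in all, crops included, and the job is handed in when it is done.

Besides the shell and the picture viewer there is one more tool, called after "Request:" in YAML: its name, and indented under it one key for each argument. send_rows: Moves the arm, as the interface text tells. Its arguments: {"type":"object","properties":{"increments":{"type":"array","items":{"type":"object","properties":{"dx":{"type":"number"},"dy":{"type":"number"},"dz":{"type":"number"},"rx":{"type":"number"},"ry":{"type":"number"},"rz":{"type":"number"},"hand":{"type":"number"}}}},"force":{"type":"number"}},"required":["increments"]}

```bash
mkdir -p pics; python3 - <<'E'
from rig import robot
import cv2,numpy as np
for c in("top","side"):
    im=robot.snapshot(c); cv2.imwrite(f"pics/{c}0.png",im[:,:,::-1])
    for n in("hub","drive"):
        for d in robot.look_for(c,n): print(c,n,np.round(d["position"]),round(d["p"],2))
    k=robot.calibration(c); print(k["fov_y"],k["cx"],k["cy"],np.round(k["camera_from_world"],3).tolist())
s=robot.state();print(s["eef_rot"],s["eef_pos"],s["time"],s["opening"])
E
```

```text
top hub [ 376. -247.   49.] 0.86
top hub [ 456. -343.   45.] 0.86
top hub [ 540. -183.  136.] 0.76
top hub [ 580. -358.   52.] 0.55
top drive [ 522. -178.   63.] 0.62
43.554101790945474 308.56003195175526 226.26801601858793 [[0.103, -0.995, 0.001, -107.666], [-0.969, -0.101, -0.225, 501.937], [0.224, 0.022, -0.974, 1004.243], [0.0, 0.0, 0.0, 1.0]]
side hub [ 546. -202.  124.] 0.89
side hub [ 381. -261.   40.] 0.73
side hub [ 581. -382.   42.] 0.64
side drive [ 550. -247.   65.] 0.97
side drive [ 542. -203.  122.] 0.27
44.63020847617361 315.93302109971467 233.43327097425365 [[0.998, -0.055, -0.01, -466.586], [-0.036, -0.499, -0.866, 59.34], [0.043, 0.865, -0.5, 1153.837], [0.0, 0.0, 0.0, 1.0]]
[ 1.27532579e-01  9.91834304e-01 -3.81983594e-04 -8.87533527e-05] [158.03846908 604.41727093 230.91039887] 0.3 1.0011887372898218
```

View pics/top0.png

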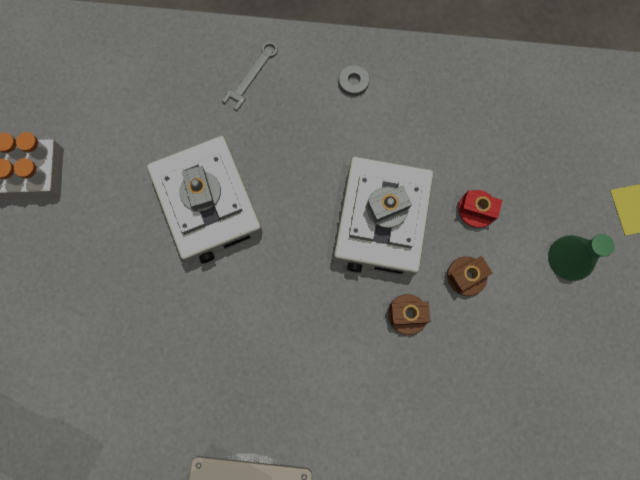

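View pics/side0.png

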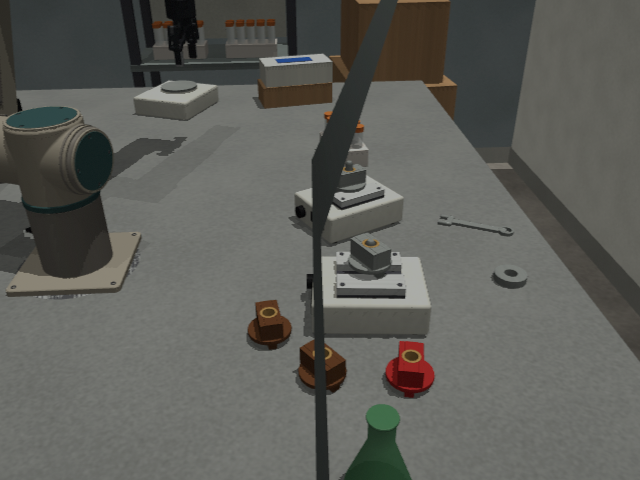

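Candidates: the grey hub at top (387,205) has its bar across the slot, so it rides high. The grey hub at top (199,188) has its bar along the slot, so it is home. The brown hubs at (410,314) and (468,275) and the red one at (480,208) are look-alikes on the bench. The (387,205) hub fits, and I'll confirm it in an enlarged crop.

```bash
python3 - <<'E'
import cv2
im=cv2.imread("pics/top0.png")[150:280,325:445]
a=cv2.resize(im,None,fx=4.6,fy=4.6,interpolation=cv2.INTER_CUBIC)
cv2.imwrite("pics/crop.png",a)
E
```

```text
(no output)
```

View pics/crop.png

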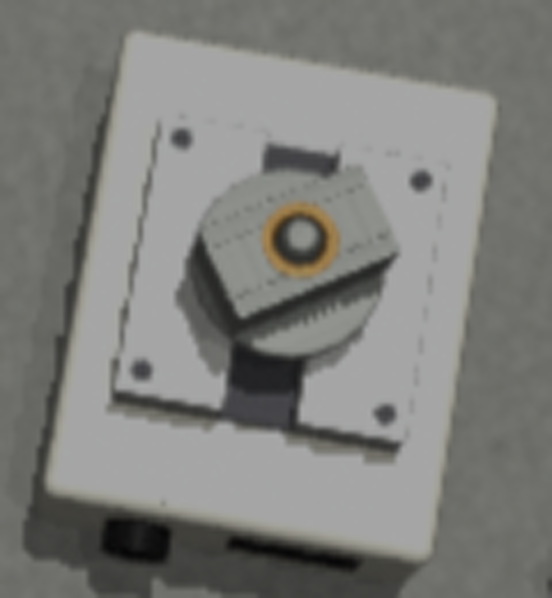

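The crop shows the hub's bar at a large angle to the slot. Slot ends are at crop (300,158) and (262,395), and the bar's top corners are at (203,237), (360,167), (398,252) and (240,320). So this is the high-riding hub.

```bash
cat > h.py <<'E'
from rig import robot
import numpy as np
def ray(c,uv,z):
    k=robot.calibration(c);f=240/np.tan(np.radians(k["fov_y"]/2));M=np.array(k["camera_from_world"])
    R,t=M[:3,:3],M[:3,3];o=-R.T@t
    d=R.T@np.array([(uv[0]-k["cx"])/f,(uv[1]-k["cy"])/f,1]);return (o+d*(z-o[2])/d[2])[:2]
E
python3 - <<'E'
from h import *
g=lambda P,z:np.array([ray("top",(325+(x+.5)/4.6-.5,150+(y+.5)/4.6-.5),z) for x,y in P])
A=lambda v:round(np.degrees(np.arctan2(v[1],v[0])),1)
H=g([(130,32),(496,98),(430,558),(47,490)],66);B=g([(203,237),(360,167),(398,252),(240,320)],136)
P=g([(181,138),(421,180),(385,413),(141,369)],86)
for n,X in(("house",H),("bar",B),("screws",P)):
    e=np.roll(X,-1,0)-X
    print(n,X.mean(0).round(1),[(A(v),round(np.linalg.norm(v))) for v in e])
print(g([(300,240)],136),g([(301,237)],142),g([(300,158),(262,395)],86), A(np.diff(g([(300,158),(262,395)],80),axis=0)[0]))
print([ray("side",(371,243),136)], [ray("side",(372,242),142)])
s=robot.state();print(s["eef_pos"],s["eef_rot"],s["q"])
E
```

```text
house [ 546.7 -186.1] [(np.float64(-94.9), 145), (np.float64(175.5), 184), (np.float64(85.7), 145), (np.float64(-4.7), 185)]
bar [ 546.  -186.2] [(np.float64(-59.5), 63), (np.float64(-152.6), 34), (np.float64(119.6), 62), (np.float64(28.1), 33)]
screws [ 547.8 -185.8] [(np.float64(-94.5), 92), (np.float64(175.2), 92), (np.float64(85.4), 92), (np.float64(-4.6), 92)]
[[ 547.33490354 -185.93364937]] [[ 546.7531154  -185.53546143]] [[ 593.87108024 -189.17443234]
 [ 500.60380889 -181.82831357]] 175.5
[array([ 547.66847586, -187.64129283])] [array([ 548.10765205, -194.57028121])]
[158.03846908 604.41727093 230.91039887] [ 1.27532579e-01  9.91834304e-01 -3.81983594e-04 -8.87533527e-05] [ 1.21162291e+00  2.76678254e-01 -2.68873389e-02  1.26801505e+00
 -2.34881284e-06  1.46738462e+00]
```

Axis is at (547,-186). The slot runs at about -5° and the bar at about -60.5°, so the hub needs about +56° CCW. I'll grip across the bar's 36 mm width, with tool y at 29.5°. First I travel over at height.

Request:
send_rows:
  increments:
    - {"dx":-1.05,"dy":-1.2,"hand":85}
    - {"dx":-2.1,"dy":-2.4,"hand":85}
    - {"dx":-3.15,"dy":-3.65,"hand":85}
    - {"dx":-4.2,"dy":-4.85,"hand":85}
    - {"dx":-5.25,"dy":-6.05,"hand":85}

```text
invalid input
```

Request:
send_rows:
  increments:
    - {"dx":-1.05,"dy":-1.2}
    - {"dx":-2.1,"dy":-2.4}
    - {"dx":-3.15,"dy":-3.65}
    - {"dx":-4.2,"dy":-4.85}
    - {"dx":-5.25,"dy":-6.05}

```text
invalid input
```

Request:
send_rows:
  increments:
    - {"dx":-1.05,"dy":-1.2}
    - {"dx":-2.1,"dy":-2.4}
    - {"dx":-3.15,"dy":-3.65}
    - {"dx":-4.2,"dy":-4.85}
    - {"dx":-5.25,"dy":-6.05}

```text
invalid input
```

Request:
send_rows:
  increments:
    - {"dx":-1.05,"dy":-1.2,"dz":0,"rx":0,"ry":0,"rz":0,"hand":85}
    - {"dx":-2.1,"dy":-2.4,"dz":0,"rx":0,"ry":0,"rz":0,"hand":85}
    - {"dx":-3.15,"dy":-3.65,"dz":0,"rx":0,"ry":0,"rz":0,"hand":85}
    - {"dx":-4.2,"dy":-4.85,"dz":0,"rx":0,"ry":0,"rz":0,"hand":85}
    - {"dx":-5.25,"dy":-6.05,"dz":0,"rx":0,"ry":0,"rz":0,"hand":85}
  force: 40

```text
time: 0.8
eef_pos: [265.0, 387.5, 231.3]
eef_rot: [0.127, 0.992, 0.0, 0.0]
ft_force: [1.2, 0.6, 1.1]
opening: 0.993
grip_force: 0.0
```

Request:
send_rows:
  increments:
    - {"dx":-1.05,"dy":-1.2,"dz":0,"rx":0,"ry":0,"rz":0,"hand":85}
    - {"dx":-2.1,"dy":-2.4,"dz":0,"rx":0,"ry":0,"rz":0,"hand":85}
    - {"dx":-3.15,"dy":-3.65,"dz":0,"rx":0,"ry":0,"rz":0,"hand":85}
    - {"dx":-4.2,"dy":-4.85,"dz":0,"rx":0,"ry":0,"rz":0,"hand":85}
    - {"dx":-5.25,"dy":-6.05,"dz":0,"rx":0,"ry":0,"rz":0,"hand":85}

```text
time: 1.3
eef_pos: [371.5, 172.0, 231.6]
eef_rot: [0.127, 0.992, 0.0, 0.001]
ft_force: [1.6, 0.6, -0.4]
opening: 0.996
grip_force: 0.0
```

Request:
send_rows:
  increments:
    - {"dx":-1.05,"dy":-1.2,"dz":0,"rx":0,"ry":0,"rz":0,"hand":85}
    - {"dx":-2.1,"dy":-2.4,"dz":0,"rx":0,"ry":0,"rz":0,"hand":85}
    - {"dx":-3.15,"dy":-3.65,"dz":0,"rx":0,"ry":0,"rz":0,"hand":85}
    - {"dx":-4.2,"dy":-4.85,"dz":0,"rx":0,"ry":0,"rz":0,"hand":85}
    - {"dx":-5.25,"dy":-6.05,"dz":0,"rx":0,"ry":0,"rz":0,"hand":85}

```text
time: 1.8
eef_pos: [478.1, -43.8, 231.6]
eef_rot: [0.128, 0.992, 0.0, 0.0]
ft_force: [0.5, 0.8, 0.4]
opening: 0.993
grip_force: 0.0
```

Request:
send_rows:
  increments:
    - {"dx":-1,"dy":-1.17,"dz":0,"rx":0,"ry":0,"rz":1,"hand":85}
    - {"dx":-2,"dy":-2.34,"dz":0,"rx":0,"ry":0,"rz":2,"hand":85}
    - {"dx":-3,"dy":-3.5,"dz":0,"rx":0,"ry":0,"rz":3,"hand":85}
    - {"dx":-3.47,"dy":-4.07,"dz":0,"rx":0,"ry":0,"rz":4,"hand":85}
    - {"dx":-3.47,"dy":-4.07,"dz":0,"rx":0,"ry":0,"rz":5,"hand":85}

```text
time: 2.3
eef_pos: [548.8, -189.6, 231.0]
eef_rot: [0.463, 0.886, -0.0, 0.001]
ft_force: [-0.3, 0.8, -0.2]
opening: 0.995
grip_force: 0.0
```

Request:
send_rows:
  increments:
    - {"dx":0,"dy":0,"dz":0.8,"rx":0,"ry":0,"rz":0.72,"hand":85}
    - {"dx":0,"dy":0,"dz":1.6,"rx":0,"ry":0,"rz":0.72,"hand":85}
    - {"dx":0,"dy":0,"dz":2.2,"rx":0,"ry":0,"rz":0.72,"hand":85}
    - {"dx":0,"dy":0,"dz":2.2,"rx":0,"ry":0,"rz":0.72,"hand":85}

```text
time: 2.7
eef_pos: [544.9, -185.1, 162.2]
eef_rot: [0.503, 0.864, -0.0, -0.003]
ft_force: [-1.0, 0.8, -0.1]
opening: 0.993
grip_force: 0.0
```

```bash
python3 - <<'E'
from h import *
import cv2
a=robot.snapshot("top")[130:290,305:465,::-1]; b=robot.snapshot("side")[140:340,270:470,::-1]
r=lambda i:cv2.resize(i,(400,400),interpolation=cv2.INTER_CUBIC)
cv2.imwrite("pics/c1.png",np.hstack([r(a),r(b)]))
s=robot.state();print(s["time"],s["eef_pos"],s["eef_rot"],s["q"])
E
```

```text
2.8 [ 547.20404024 -186.08584801  165.37052369] [ 5.03146167e-01  8.64201277e-01 -1.89123348e-05 -2.94314395e-04] [-4.39633866e-01  2.36924396e-01 -2.21197992e-01  1.11326362e+00
  1.38192928e-05  6.14837145e-01]
```

View pics/c1.png

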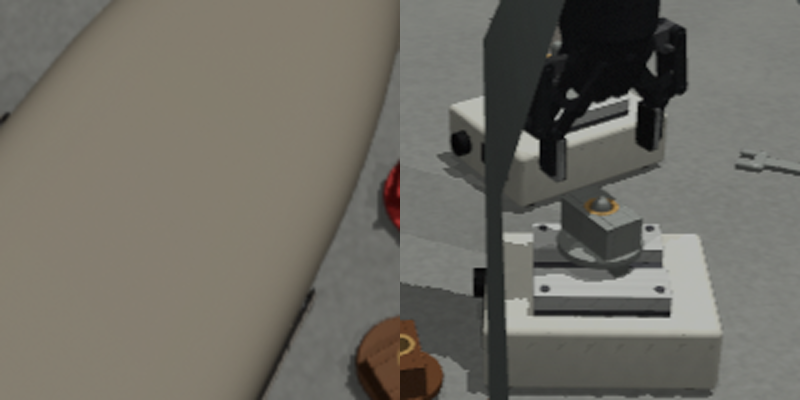

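The side view shows the open fingers straddling the bar across its width. I'll descend and grip.

Request:
send_rows:
  increments:
    - {"dx":0,"dy":0,"dz":0.7,"rx":0,"ry":0,"rz":0,"hand":85}
    - {"dx":0,"dy":0,"dz":1.4,"rx":0,"ry":0,"rz":0,"hand":85}
    - {"dx":0,"dy":0,"dz":1.83,"rx":0,"ry":0,"rz":0,"hand":85}
    - {"dx":0,"dy":0,"dz":1.83,"rx":0,"ry":0,"rz":0,"hand":60}
    - {"dx":0,"dy":0,"dz":1.83,"rx":0,"ry":0,"rz":0,"hand":45}
  force: 30

```text
time: 3.3
eef_pos: [547.9, -186.4, 111.3]
eef_rot: [0.503, 0.864, 0.0, 0.001]
ft_force: [-0.2, 0.6, -0.6]
opening: 0.683
grip_force: 0.0
```

Request:
send_rows:
  increments:
    - {"dx":0,"dy":0,"dz":0,"rx":0,"ry":0,"rz":0,"hand":25}
    - {"dx":0,"dy":0,"dz":0,"rx":0,"ry":0,"rz":0,"hand":25}
    - {"dx":0,"dy":0,"dz":0,"rx":0,"ry":0,"rz":0,"hand":25}
    - {"dx":0,"dy":0,"dz":0,"rx":0,"ry":0,"rz":0,"hand":25}
    - {"dx":0,"dy":0,"dz":0,"rx":0,"ry":0,"rz":0,"hand":25}
  force: 30

```text
time: 3.8
eef_pos: [548.4, -186.8, 112.0]
eef_rot: [0.503, 0.864, -0.0, 0.001]
ft_force: [-0.0, -0.5, 5.9]
opening: 0.414
grip_force: 31.0
```

Gripped, with an opening of about 35 mm. Next I turn +56° (rz −7).

Request:
send_rows:
  increments:
    - {"dx":0,"dy":0,"dz":0,"rx":0,"ry":0,"rz":-0.8,"hand":25}
    - {"dx":0,"dy":0,"dz":0,"rx":0,"ry":0,"rz":-1.6,"hand":25}
    - {"dx":0,"dy":0,"dz":0,"rx":0,"ry":0,"rz":-2.4,"hand":25}
    - {"dx":0,"dy":0,"dz":0,"rx":0,"ry":0,"rz":-3.2,"hand":25}
    - {"dx":0,"dy":0,"dz":0,"rx":0,"ry":0,"rz":-4,"hand":25}

```text
time: 4.3
eef_pos: [548.6, -186.7, 112.0]
eef_rot: [0.243, 0.97, -0.0, 0.002]
ft_force: [-0.3, 0.2, 4.4]
opening: 0.416
grip_force: 31.3
```

Request:
send_rows:
  increments:
    - {"dx":0,"dy":0,"dz":0,"rx":0,"ry":0,"rz":-0.8,"hand":25}
    - {"dx":0,"dy":0,"dz":0,"rx":0,"ry":0,"rz":-1.6,"hand":25}
    - {"dx":0,"dy":0,"dz":0,"rx":0,"ry":0,"rz":-2.3,"hand":25}
    - {"dx":0,"dy":0,"dz":0,"rx":0,"ry":0,"rz":-2.97,"hand":25}
    - {"dx":0,"dy":0,"dz":0,"rx":0,"ry":0,"rz":-2.97,"hand":25}

```text
time: 4.8
eef_pos: [546.8, -185.8, 109.6]
eef_rot: [0.041, 0.999, 0.0, -0.001]
ft_force: [1.0, -0.1, -2.7]
opening: 0.416
grip_force: 30.3
```

```bash
python3 - <<'E'
from h import *
import cv2
b=robot.snapshot("side")[190:350,290:450,::-1]
cv2.imwrite("pics/c2.png",cv2.resize(b,(560,560),interpolation=cv2.INTER_CUBIC))
s=robot.state();print(s["time"],s["eef_pos"],s["eef_rot"],s["ft_force"],s["ft_torque"],s["grip_force"])
E
```

```text
4.85 [ 546.80840791 -185.80070352  109.68513534] [ 4.15351226e-02  9.99136839e-01  3.64744873e-04 -5.27650505e-04] [ 0.41614179  0.90219008 -3.43887097] [-0.00217294 -0.08451794 -0.03694439] 30.307300686836243
```

View pics/c2.png

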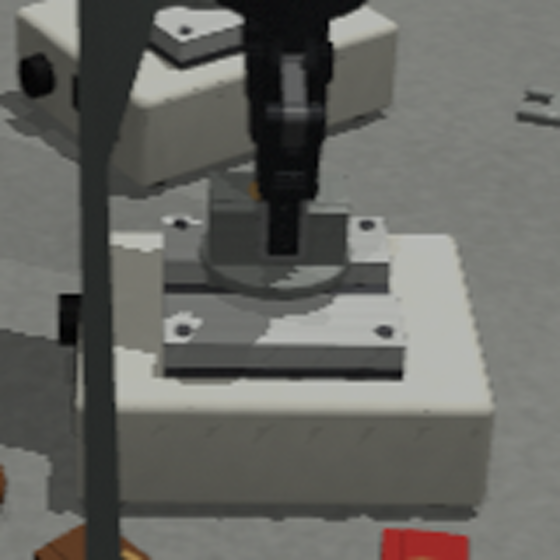

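The bar now lies along the slot, and the wrist carries the hub's weight (−2.7 N), so the tabs are clear of the plate. I'll lower it 11.5 mm and check the force.

Request:
send_rows:
  increments:
    - {"dx":0,"dy":0,"dz":0.1,"rx":0,"ry":0,"rz":0,"hand":25}
    - {"dx":0,"dy":0,"dz":0.2,"rx":0,"ry":0,"rz":0,"hand":25}
    - {"dx":0,"dy":0,"dz":0.3,"rx":0,"ry":0,"rz":0,"hand":25}
    - {"dx":0,"dy":0,"dz":0.38,"rx":0,"ry":0,"rz":0,"hand":25}
    - {"dx":0,"dy":0,"dz":0.38,"rx":0,"ry":0,"rz":0,"hand":25}

```text
time: 5.35
eef_pos: [547.0, -186.0, 100.0]
eef_rot: [0.041, 0.999, 0.0, -0.0]
ft_force: [-3.0, 1.2, 4.0]
opening: 0.414
grip_force: 30.9
```

The tool is 12 mm below its riding height and in light contact, so the hub looks seated. Now I release and retreat.

Request:
send_rows:
  increments:
    - {"dx":0,"dy":0,"dz":0,"rx":0,"ry":0,"rz":0,"hand":70}
    - {"dx":0,"dy":0,"dz":0,"rx":0,"ry":0,"rz":0,"hand":85}
    - {"dx":0,"dy":0,"dz":0,"rx":0,"ry":0,"rz":0,"hand":85}
    - {"dx":0,"dy":0,"dz":0,"rx":0,"ry":0,"rz":0,"hand":85}
    - {"dx":0,"dy":0,"dz":0,"rx":0,"ry":0,"rz":0,"hand":85}

```text
time: 5.85
eef_pos: [547.4, -186.2, 99.0]
eef_rot: [0.041, 0.999, -0.0, 0.0]
ft_force: [0.5, -0.8, -0.3]
opening: 0.996
grip_force: 0.0
```

Request:
send_rows:
  increments:
    - {"dx":0,"dy":0,"dz":-0.5,"rx":0,"ry":0,"rz":0,"hand":85}
    - {"dx":0,"dy":0,"dz":-1.5,"rx":0,"ry":0,"rz":0,"hand":85}
    - {"dx":0,"dy":0,"dz":-2.5,"rx":0,"ry":0,"rz":0,"hand":85}
    - {"dx":0,"dy":0,"dz":-3.5,"rx":0,"ry":0,"rz":0,"hand":85}
    - {"dx":0,"dy":0,"dz":-4.5,"rx":0,"ry":0,"rz":0,"hand":85}

```text
time: 6.35
eef_pos: [547.2, -186.1, 235.1]
eef_rot: [0.041, 0.999, 0.0, -0.0]
ft_force: [0.6, -0.0, -0.1]
opening: 0.991
grip_force: 0.0
```

Request:
send_rows:
  increments:
    - {"dx":1.5,"dy":0,"dz":0,"rx":0,"ry":0,"rz":0,"hand":85}
    - {"dx":3,"dy":0,"dz":0,"rx":0,"ry":0,"rz":0,"hand":85}
    - {"dx":4.5,"dy":0,"dz":0,"rx":0,"ry":0,"rz":0,"hand":85}
    - {"dx":4.5,"dy":0,"dz":0,"rx":0,"ry":0,"rz":0,"hand":85}

```text
time: 6.75
eef_pos: [406.9, -172.9, 232.7]
eef_rot: [0.041, 0.999, 0.001, -0.003]
ft_force: [0.1, -0.1, -0.4]
opening: 0.997
grip_force: 0.0
```

```bash
python3 - <<'E'
from h import *
import cv2
a=robot.snapshot("top")[130:290,305:465,::-1]; b=robot.snapshot("side")[200:350,295:445,::-1]
r=lambda i:cv2.resize(i,(400,400),interpolation=cv2.INTER_CUBIC)
cv2.imwrite("pics/c3.png",np.hstack([r(a),r(b)]))
s=robot.state();print(s["time"],s["eef_pos"],s["ft_force"])
E
```

```text
6.85 [ 412.14973142 -175.08867691  234.1386775 ] [ 0.67983062 -0.94798424  0.18700882]
```

View pics/c3.png

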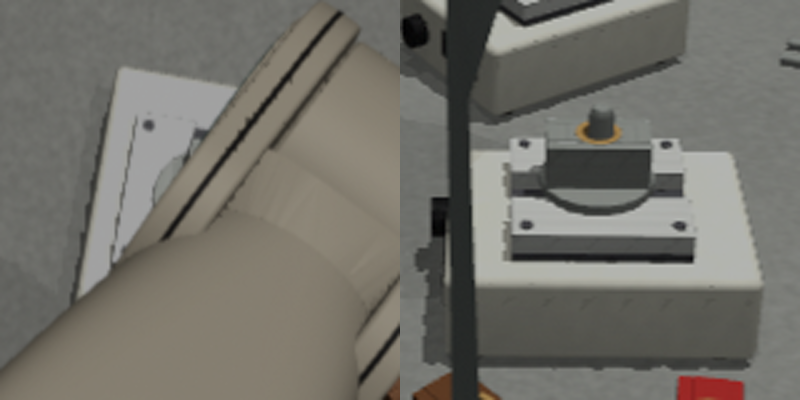

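In the side view, the bar lies along the slot and the flange is flat on the plate, crop (600,200). The spindle now stands about 18 mm clear of the bar at (600,120), as it does with a home hub. The gripper is clear of everything.

```bash
python3 -c "
from rig import robot
print(robot.job_done())"
```

```text
the job is handed in; nothing more can be done
None
```

The high hub is turned about 56° and sits home in its slot, flat on the plate. It's released with the arm clear, the other hub wasn't touched, and the job was handed in at about 7 s.

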